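# Level the weighing shelf

## Task

The wooden weighing shelf has sunk at its knob end. Lay the spirit level gently, right way up, lengthways on the board between the knob and the far end, and let go of it; then grip the sprung black knob of the levelling foot, push it down to its stop so that it takes hold of the foot, and turn it clockwise until the bubble stands midway between the two black lines. Finish with the knob still held down at its stop and the bubble centred, so that I can tighten the lock nut underneath; leave the scale, the dosing cup, the tamper and the coffee cup where they stand.

Things in the scene. Friction and masses are not known exactly. Their poses are not given: they have to be found in the camera images.
- level: the loose spirit level: aluminium bar 200 mm long (x), 28 mm wide (y), 40 mm high (z), 0.47 kg, black end caps, blue patches on its sides; origin at the centre of its underside. In the middle its flat sides are 20 mm high, with a yellow-green vial (104 mm long, 17 mm thick, axis 29 mm up) between two 40 mm high end blocks. Hold it across its width; it may be laid either way round.
- bubble (a joint): where the pale bubble (24 mm long) stands in the vial: m from the vial's middle along the level's +x, at most +-0.038; 0 = midway between the two black lines, which are 32 mm apart. It runs to the higher end, 6 mm for each 0.001 rad of slope, and takes about 2 s to settle.
- bubble_mid (a point): the middle of that pale bubble; it moves along the level's x axis, 31 mm above the underside.
- deck: the shelf's wooden board, 320 mm long (y), 150 mm wide (x), 18 mm thick, its top 66 mm above the worktop; it tilts a few 0.001 rad about its own x axis. Origin 45 mm above the worktop, between the two fixed feet; the board reaches from y = -0.295 (knob end) to y = +0.025, top at z = +0.021.
- deck_top (a point): point on top of the board, on its centre line, in the middle of the free stretch between knob and far end: here the middle of the level belongs. The knob's axis is 180 mm from it towards -y, the far edge 105 mm towards +y. Axes as the board's.
- knob: the levelling foot's knob, black, knurled, round, 40 mm across, 24 mm high, with an aluminium cap, on the centre line near the board's -y end; origin on its upright axis at the height of the board's top (frame turns with the knob). Unpressed, the head spans 22 to 46 mm above the board; under it stand a steel boss 29 mm across, 12 mm high, and a flat 54 mm disc. Grip the head from above at any angle.
- knob_top (a point): centre of the top of the knob's head: 46 mm above the board when up, about 40 mm when pressed to its stop.
- knob_head (a joint): how far the knob's head is pressed down, in m: 0 up, 0.006 at its stop. The spring takes 2 N to start and 5 N at the stop. Up, the knob spins free and does nothing; at the stop, pressed with 10 to 20 N in all, its clutch takes hold of the foot at any angle. For a long turn let it rise, turn it back free and press again.
- plinth: the shelf's feet, fixed to the worktop, origin on the worktop under the board's middle, axes as the board's: two fixed feet at y = +0.135, the levelling foot at y = -0.125. Turned clockwise from above it raises its end 4 mm a turn, so the bubble moves about 15 mm towards the knob end per rad; it stays as left. At the start it lacks 0.9 to 2.2 rad.
- scale: bystander: flat black bench scale with a steel plate, 150 x 130 x 22 mm, origin under its centre. Between the shelf and the level tall machines stand behind it, reaching forward to about x = 0.55: carry the level past in front of them (x about 0.40).
- dosing_cup: bystander: steel dosing cup, 59 mm across, 46 mm high, origin under its centre.
- tamper: bystander: tamper with a black handle, 58 mm across, 94 mm high, origin under its centre.
- cup: bystander: white espresso cup, 62 x 82 x 58 mm with its handle, origin under its centre.

How it is judged:
On the way, in this order (a step that is already met when the one before it is completed fails the run):
1. the spirit level lies lengthways on the board between the knob and the far end, let go (contact force between level and deck above 1.2 N and contact force between each of the arm, the fingers and level below 0.2 N and x of level in the frame of deck_top between -0.05 and 0.05 m and y of level in the frame of deck_top between -0.03 and 0.03 m and z of level in the frame of deck_top below 0.004 m and angle between the x axis of level and the y axis of deck, either way round below 0.2 rad and angle between level's own z axis and vertical below 0.03 rad and linear speed of level below 0.02 m/s), for 0.3 s.
2. the knob is gripped and pressed down to its stop (value of joint knob_head above 0.005 m and contact force between the fingers and knob above 4 N), for 0.2 s.
At the end, for the whole second after the job is handed in: Level resting on the board alone, within 50 mm across / 30 mm along of the point between knob and far end, within 0.2 rad of lengthways; bubble within 4.5 mm of middle, board level to 0.0012 rad; fingers still holding the knob (over 4 N) pressed at least 5 mm down (all of step 1 and all of step 2 and value of joint bubble between -0.0045 and 0.0045 m and angle between deck's own z axis and vertical below 0.0012 rad); the arm keeps its last pose, push and grip.
It fails at once if the scale, dosing cup, tamper or cup is shifted by more than 25 mm (distance of any of scale, dosing_cup, tamper, cup from where it was at the start of the episode above 0.025 m).
It fails at once if the level is slammed onto the board (over 60 N) (contact force between level and deck above 60 N).
It fails at once if the level is let fall (faster than 0.45 m/s with no finger on it, a drop of about 10 mm) (linear speed of level above 0.45 m/s and contact force between the fingers and level below 0.1 N).
It fails at once if the level is tipped over (angle between level's own z axis and vertical above 0.6 rad).
It also fails if it takes over 72 s, if anything falls off the work surface, if the arm or the gripper's body presses on something with over 40 N, if the wrist force passes 120 N, or if a joint passes its speed limit or range.

## Robot

A 7-joint arm with a two-finger parallel gripper is mounted at the origin on a cart in front of the work surface, level with it; the furniture and walls round the work are solid. World frame = base frame: x ahead of the robot, y to its left, z up, the work surface at z = 0. Lengths are in m, angles in rad, forces in N, time in s.
With the tool pointing down it reaches from about 0.4 to 0.9 m from the base axis. Payload 5.6 kg.
Tool frame: the origin (TCP) lies midway between the tips of the shut fingers; the grasp point (between the pads) lies 19 mm behind it; z points along the fingers, y is the line along which they close (so a half turn about z gives the same grasp; the last joint's range is limited). The gripper opens to 92 mm and grips with 3 to 60 N. Pads are 20 mm wide; open, the fingers measure 128 mm over their backs; the gripper's body (75 mm by 189 mm) begins 69 mm behind the grasp point.
Start: joints at [1.268, 0.468, -0.012, 1.603, 0.006, 1.071, -0.056], TCP at [0.167, -0.628, 0.184] pointing down, gripper open.
Joint ranges: [-2.53, 2.53], [-0.31, 2.02], [-1.57, 1.55], [0.28, 2.44], [-1.29, 4.43], [0.15, 1.84], [-2.92, 2.92]. Speed limits (rad/s): [2.57, 2.57, 3.14, 3.14, 3.14, 3.14, 3.14].

## Interface

Orientations are given as a 3x3 rotation matrix whose columns are the frame's x, y, z axes.
In Python, from station import env, effector, solver, viewer, workorder, search_frame, tip_of gives the robot as it stands. Calls block until the motion is done:
- env.reach(position, orientation): joint-space move of the TCP to a pose.
- env.movel(position, frame=None, rate=0.15): straight line of the TCP; frame=None keeps the orientation; rate is the mean speed in m/s.
- env.goto_joints(angles): joint-space move.
- effector.release() and effector.grasp(squeeze=None): open the fingers fully, or close them until they stop; squeeze is the grip in N (None keeps the last).
- env.pause(seconds).
- solver.inverse_kinematics(position, orientation): joint angles nearest the present ones, or None.
- env.sense(): the state.
- viewer.read_camera(name): name is "side" or "top" or "wrist"; returns (picture, depth): 480x640x3 uint8, red, green, blue; 480x640 float32, m along the optical axis (not along the pixel's ray), 0 where there is no reading.
- viewer.camera_info(name): a dict with "intrinsics" (3x3 intrinsics, pixels), "eye" and "rotation" of the camera in the world; the wrist camera has in their place "T_tool_cam" (4x4, takes a point from camera to tool coordinates, whose origin is the TCP and whose axes are the flange's). Camera axes: x right, y up, looking along -z (the intrinsics and any distortion apply to the point x, -y, -z); pixel columns grow to the right and rows downward; lengths in m; the calibration is good to about 2 mm. A picture is of the moment at which its call begins: read the wrist's pose just before it. camera_info takes no time and is no camera call.
A pose or a line that the arm cannot do raises env.PlanningError and nothing moves.
- workorder.finish_job(): hands the job in; it is judged then, once.
Trained networks look in the newest picture that a camera, given by its name, has taken for a name from the list of things; names that differ only in an ending like _2 or _b are one class to them, and where a whole thing is asked for, a point or a joint stands for the part that bears it (a point fixed in the world has none). Each returns a list of dicts, best first, with "score" (0 to 1); they miss things now and then, are a little off and sometimes report something else, mostly with a low value. They report only what shows in the picture. A call takes as long as a camera call.
- search_frame(camera, name): "at" ([x, y, z] in m, in world coordinates, good to about 4 mm: the middle of the surface that is visible of it).
- tip_of(camera, name): "at" ([x, y, z] in m, in world coordinates, good to about 4 mm: a listed point, or the origin of a listed thing).
The state is a dict: "t": time; "joint_positions": joint angles; "joint_velocities": joint speeds; "tau": joint torques, N m; "ee_pos": TCP position; "tcp_rot": TCP orientation; "wrist_force": force on the tool from outside, world axes, zero at the start; "moment": the same for the moment, N m; "gripper_width": finger opening in m; "grasp_force": force on a finger pad.
Only numpy, scipy, OpenCV 4.12 (cv2) and the standard library are available. Lean on these libraries where they do the work, as an engineer would, in place of code of your own. Each camera call takes 0.05 s, during which the arm holds its last target. There are 200 camera calls.

## Working session

There is one attempt and no reset: what is moved stays moved. The work goes in short steps, each a Python script; the robot and the scene stay as the last script left them, time stands still between calls to the robot, and variables do not carry over. Pictures are saved under pics/ and viewed, at most 10 in all, crops included, and the job is handed in when it is done.

```bash
mkdir -p pics; python3 - <<'E'
from station import env, effector, solver, viewer, workorder, search_frame, tip_of
import cv2,numpy as np
s=env.sense();print(s['t'],s['ee_pos'],s['tcp_rot'],s['gripper_width'])
ims=[]
for c in ['side','top']:
    p,d=viewer.read_camera(c);ims.append(p)
    i=viewer.camera_info(c);print(c,i)
    cv2.imwrite(f'pics/{c}0.png',p[:,:,::-1])
    for n in ['level','bubble_mid','deck_top','knob_top','knob','plinth','deck']:
        for f in (search_frame,tip_of):
            r=f(c,n);print(n,f.__name__,[(np.round(x['at'],4).tolist(),round(x['score'],2)) for x in r[:2]])
E
```

```text
0.0 [ 0.16672057 -0.62760782  0.18293052] [[ 9.66458445e-01  2.56822314e-01 -6.10582971e-04]
 [ 2.56822989e-01 -9.66457024e-01  1.66542428e-03]
 [-1.62384084e-04 -1.76637510e-03 -9.99998427e-01]] 0.09210795906646506
side {'intrinsics': array([[564.01682245,   0.        , 318.86494561],
       [  0.        , 564.01682245, 236.46100695],
       [  0.        ,   0.        ,   1.        ]]), 'eye': array([0.06187156, 0.9620606 , 0.59165566]), 'rotation': array([[-0.91956429,  0.17020655, -0.35416275],
       [-0.39202933, -0.3360837 ,  0.85636485],
       [ 0.02673058,  0.92632472,  0.37577653]])}
level call [([0.4028, -0.3402, 0.0181], 0.73), ([0.3644, 0.1729, 0.1076], 0.59)]
level call [([0.4074, -0.3545, -0.0048], 0.64), ([0.5438, 0.2018, 0.0668], 0.36)]
bubble_mid call [([0.3646, 0.1732, 0.1103], 0.55)]
bubble_mid call []
deck_top call [([0.479, 0.2111, 0.0651], 0.6), ([0.3926, -0.0668, 0.018], 0.41)]
deck_top call [([0.548, 0.2019, 0.0674], 0.9), ([0.5615, -0.3762, 0.0037], 0.57)]
knob_top call [([0.3654, 0.1759, 0.1075], 0.66)]
knob_top call [([0.3693, 0.1631, 0.1098], 0.72)]
knob 
[... 659 characters left out ...]
  0.1749002 ,  0.98458491]])}
level call [([0.4078, -0.3478, 0.0348], 0.69)]
level call [([0.4104, -0.3464, -0.0021], 0.65)]
bubble_mid call []
bubble_mid call []
deck_top call [([0.4875, 0.189, 0.0658], 0.68), ([0.565, -0.3755, 0.0131], 0.62)]
deck_top call [([0.5449, 0.2022, 0.0638], 0.79)]
knob_top call [([0.3682, 0.1598, 0.1113], 0.38)]
knob_top call [([0.3702, 0.1616, 0.1086], 0.58), ([0.5353, -0.4841, 0.0037], 0.34)]
knob call [([0.3675, 0.1623, 0.1124], 0.56)]
knob call [([0.3699, 0.1642, 0.0681], 0.76)]
plinth call [([0.4886, 0.1863, 0.0633], 0.88)]
plinth call [([0.4931, 0.1882, -0.0012], 0.67)]
deck call [([0.4938, 0.1822, 0.0655], 0.64)]
deck call [([0.625, 0.2143, 0.0487], 0.76)]
```

View pics/side0.png

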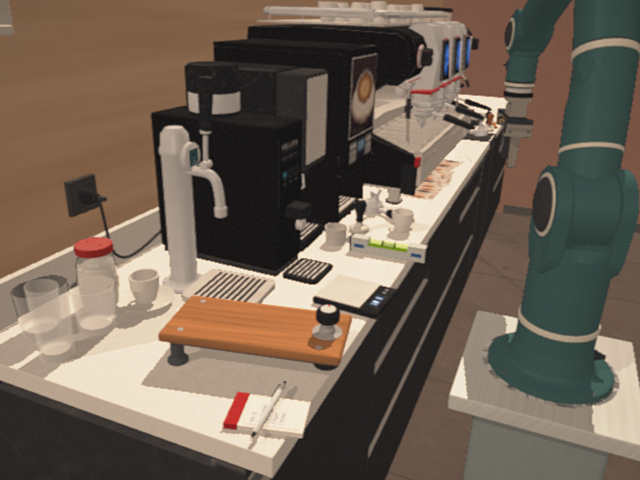

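View pics/top0.png

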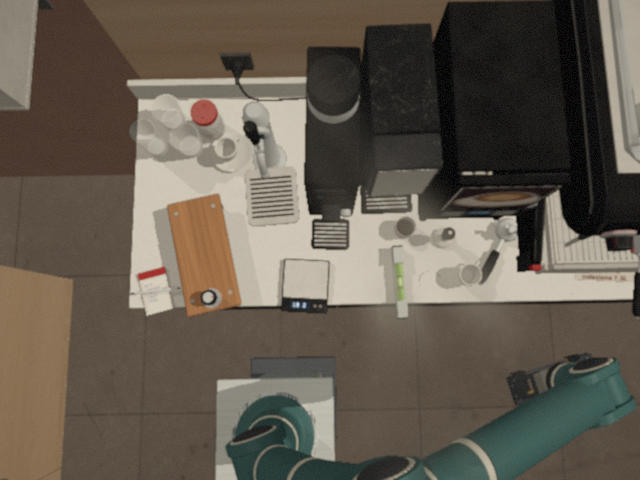

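The side view shows the level at about (388,247), the shelf with its knob at (326,316), and the scale at (355,295). In the top view the level runs from (398,248) to (402,317), and the knob is at (208,297). These agree with the network reports.

```bash
cat > h.py <<'E'
from station import env, effector, solver, viewer, workorder, search_frame, tip_of
import cv2,numpy as np
def rot(yaw): # tool down, tool x at world yaw
    c,s=np.cos(yaw),np.sin(yaw)
    return np.array([[c,s,0],[s,-c,0],[0,0,-1.]])
def cloud(cam):
    s=env.sense(); p,d=viewer.read_camera(cam); i=viewer.camera_info(cam); K=i['intrinsics']
    v,u=np.mgrid[:480,:640]
    P=np.stack([(u-K[0,2])/K[0,0]*d,-(v-K[1,2])/K[1,1]*d,-d],-1)
    if cam=='wrist':
        T=i['T_tool_cam'];P=P@T[:3,:3].T+T[:3,3];P=P@s['tcp_rot'].T+s['ee_pos']
    else: P=P@i['rotation'].T+i['eye']
    P[d==0]=np.nan
    return p,P
def levelfit(P,c,zb=0.,r=.14):
    m=(np.hypot(P[...,0]-c[0],P[...,1]-c[1])<r)&(P[...,2]>zb+.012)&(P[...,2]<zb+.055)
    n,lab,st,ce=cv2.connectedComponentsWithStats(m.astype('uint8'))
    k=min(range(1,n),key=lambda k:np.linalg.norm(np.nanmean(P[lab==k],0)[:2]-c) if st[k,4]>200 else 9)
    q=P[lab==k].astype('float32'); b=cv2.minAreaRect(np.ascontiguousarray(q[:,:2]*1000))
    (x,y),(w,h),a=b
    a=np.radians(a if w>h else a+90); a=(a+np.pi/2)%np.pi-np.pi/2
    return np.array([x,y])/1000,(w,h),a,np.percentile(q[:,2],[5,50,95])
E
python3 - <<'E'
from h import *
p,P=cloud('top')
print(levelfit(P,[.409,-.347]))
c=[.409,-.347]
q=solver.inverse_kinematics([.41,-.347,.25],rot(0));print(q)
env.reach([.37,-.347,.26],rot(0))
p,P=cloud('wrist'); cv2.imwrite('pics/w1.png',p[:,:,::-1])
print(levelfit(P,c)); print(env.sense()['t'])
for n in ['level','bubble_mid']: print(n,tip_of('wrist',n)[:2],search_frame('wrist',n)[:1])
E
```

```text
(array([ 0.40932202, -0.35067841]), (203.17152404785156, 30.01738929748535), np.float64(0.04276946828980477), array([0.0171205 , 0.03653108, 0.04355459]))
[ 0.73245926  0.21864666 -0.10794997  1.79888351  0.02589886  1.12542578
 -0.95489524]
(array([ 0.40722162, -0.34992694]), (203.83349609375, 28.035690307617188), np.float64(0.03634693907069919), array([0.01927665, 0.03801155, 0.04074506]))
2.9333
level [{'at': [0.4099, -0.3528, -0.0023], 'score': 0.62}] [{'at': [0.4167, -0.353, 0.0393], 'score': 0.63}]
bubble_mid [] []
```

```bash
python3 - <<'E'
from h import *
a=.038; g=[.4083,-.3502]
env.reach([*g,.10],rot(a)); env.movel([*g,.004],rate=.08)
print(env.sense()['wrist_force'])
effector.grasp(30); s=env.sense(); print(s['gripper_width'],s['grasp_force'],s['wrist_force'],s['ee_pos'])
env.movel([*g,.03],rate=.05); env.movel([*g,.16],rate=.12)
s=env.sense(); print(s['t'],s['gripper_width'],s['grasp_force'],s['wrist_force'],s['moment'])
p,P=cloud('side'); cv2.imwrite('pics/s1.png',p[120:360,200:520,::-1])
for n in ['deck_top','knob']: print(n,tip_of('side',n)[:1])
E
```

```text
[ 1.14432305 -0.47235583  0.08402421]
0.015786291434190674 29.99035745859146 [ 0.64331133 -0.88475169 -0.7612557 ] [ 0.4083809  -0.35053187  0.00402715]
8.2167 0.016059678095789665 29.976520836353302 [ 0.50324049  0.83450977 -4.71712698] [0.03084525 0.05132977 0.0062088 ]
deck_top [{'at': [0.5446, 0.2012, 0.0642], 'score': 0.59}]
knob [{'at': [0.3678, 0.1646, 0.0666], 'score': 0.68}]
```

View pics/s1.png

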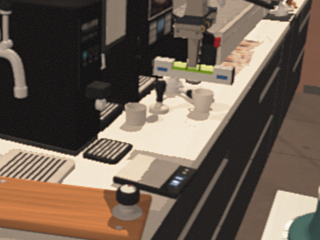

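```bash
python3 - <<'E'
from h import *
p,P=cloud('top')
m=(P[...,2]>.055)&(P[...,2]<.08)&(P[...,0]>.3)&(P[...,0]<.75)&(P[...,1]>.05)&(P[...,1]<.4)
n,lab,st,ce=cv2.connectedComponentsWithStats(m.astype('uint8'));k=1+st[1:,4].argmax()
q=P[lab==k]; print(cv2.minAreaRect(np.ascontiguousarray(q[:,:2]*1000).astype('float32')),np.percentile(q[:,2],[5,50,95]))
A=np.c_[q[:,:2],np.ones(len(q))];print(np.linalg.lstsq(A,q[:,2],rcond=None)[0])
m=(P[...,2]>.09)&(P[...,0]>.3)&(P[...,0]<.85)&(P[...,1]>.03)&(P[...,1]<.45)
q=P[m];print(len(q),q.min(0),q.max(0))
for x in np.arange(.3,.85,.05):
    r=q[(q[:,0]>x)&(q[:,0]<=x+.05)]
    if len(r): print(round(x,2),r[:,1].min(),r[:,1].max(),r[:,2].max())
E
```

```text
((494.76031494140625, 190.3013916015625), (321.5513000488281, 151.00625610351562), 11.878551483154297) [0.05935003 0.06500265 0.07046904]
[0.00317637 0.00043106 0.06328578]
3708 [0.35192973 0.0300236  0.09007461] [0.8499647  0.44999812 0.66793984]
0.35 0.14317890030453814 0.18348857389399267 0.11899471447847687
0.7 0.0373675808587752 0.44999811986595684 0.6508505659414828
0.75 0.030023599326291228 0.4237015185407681 0.6594015037327371
0.8 0.03150858266169923 0.4246757933463029 0.6679398395948437
```

```bash
python3 - <<'E'
from h import *
a=.207; T=np.array([.547,.2018])
env.movel([.405,-.25,.2],rate=.15)
env.movel([.40,0.02,.2],rate=.2)
env.movel([.43,.17,.2],rot(a),rate=.15)
env.movel([*T,.17],rot(a),rate=.15)
p,P=cloud('side'); cv2.imwrite('pics/s2.png',p[150:450,100:500,::-1])
env.movel([*T,.085],rate=.08)
s=env.sense();print(s['t'],s['ee_pos'],s['wrist_force'],s['gripper_width'])
f0=s['wrist_force'][2]; z=.085
while z>.062:
    z-=.0015 if z<.075 else .003
    env.movel([*T,z],rate=.02); f=env.sense()['wrist_force'][2]
    if f>f0+2.5: break
print(z,f,f0,env.sense()['t'])
p,P=cloud('side'); cv2.imwrite('pics/s3.png',p[150:450,100:500,::-1])
E
```

```text
14.1917 [0.54748183 0.20206148 0.08560784] [ 1.2040069   0.82840364 -5.05272771] 0.01609901032150011
0.06849999999999999 4.892838820809759 -5.0527277128060515 16.1417
```

View pics/s3.png

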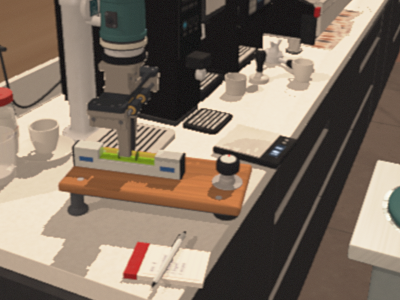

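The level lies lengthways on the board (crop about (128,160)), with the fingers still gripping it. I'll let go and back off.

```bash
python3 - <<'E'
from h import *
effector.release(); s=env.sense(); e=s['ee_pos']; print(s['gripper_width'],s['wrist_force'])
env.movel([e[0],e[1],.16],rate=.1)
env.movel([.44,.18,.26],rate=.2)
env.pause(.3)
p,P=cloud('wrist'); cv2.imwrite('pics/w2.png',p[:,:,::-1])
print(levelfit(P,[.547,.2018],.066)); print(env.sense()['t'])
for n in ['knob_top','knob','bubble_mid','deck_top']: print(n,tip_of('wrist',n)[:1])
m=(np.hypot(P[...,0]-.371,P[...,1]-.165)<.04)&(P[...,2]>.095)&(P[...,2]<.125)
q=P[m]; print(len(q),cv2.minEnclosingCircle(np.ascontiguousarray(q[:,:2]*1000).astype('float32')),np.percentile(q[:,2],[5,50,95]))
for y in np.arange(-3.2,3.3,.4):
    r=[solver.inverse_kinematics([.371,.165,z],rot(y)) for z in (.15,.08)]
    print(round(y,1),[None if x is None else np.round(x,2).tolist() for x in r])
E
```

```text
0.09191272294645465 [ 0.60432365 -0.44889208 -0.50533625]
(array([0.53574585, 0.20012653]), (182.64730834960938, 28.068849563598633), np.float64(0.20563302080375578), array([0.08492677, 0.10292127, 0.10639736]))
19.675
knob_top [{'at': [0.3701, 0.1621, 0.1111], 'score': 0.61}]
knob [{'at': [0.3712, 0.1597, 0.0685], 'score': 0.95}]
bubble_mid []
deck_top [{'at': [0.544, 0.2041, 0.0644], 'score': 0.75}]
1315 ((369.33935546875, 165.73219299316406), 21.133588790893555) [0.10007974 0.11070872 0.11255069]
-3.2 [[0.37, 0.22, -0.94, 2.15, 0.23, 0.87, 0.8], [0.31, 0.38, -0.92, 2.21, 0.45, 0.74, 0.59]]
-2.8 [[0.62, 0.36, -1.27, 2.14, 0.44, 0.94, 1.01], [0.56, 0.63, -1.31, 2.2, 0.79, 0.92, 0.68]]
-2.4 [[0.62, 0.36, -1.27, 2.14, 0.44, 0.94, 1.41], [0.56, 0.63, -1.31, 2.2, 0.79, 0.92, 1.08]]
-2.0 [[0.62, 0.36, -1.27, 2.14, 0.44, 0.94, 1.81], [0.56, 0.63, -1.31, 2.2, 0.79, 0.92, 1.48]]
-1.6 [[0.62, 0.36, -1.27, 2.14, 0.44, 0.94, 2.21], [-1.57, 0.57, 1.37, 2.31, -0.77, 0.87, -2.85]]
-1.2 [[-1.74, 0.25, 1.43, 2.25, -0.32, 0.88, -2.87], [-1.28, 0.29, 0.9, 2.3, -0.36, 0.69, -2.88]]
-0.8 [[-0.7, 0.09, 
[... 333 characters left out ...]
9, -0.6, 2.23, 0.25, 0.69, -1.91]]
0.8 [[0.13, 0.16, -0.68, 2.16, 0.13, 0.86, -1.39], [0.07, 0.29, -0.63, 2.23, 0.27, 0.69, -1.53]]
1.2 [[0.17, 0.17, -0.72, 2.16, 0.14, 0.86, -1.0], [0.1, 0.3, -0.67, 2.22, 0.29, 0.7, -1.15]]
1.6 [[0.21, 0.17, -0.76, 2.16, 0.16, 0.86, -0.62], [0.14, 0.31, -0.72, 2.22, 0.32, 0.71, -0.77]]
2.0 [[0.24, 0.18, -0.8, 2.16, 0.17, 0.86, -0.23], [0.17, 0.32, -0.76, 2.22, 0.34, 0.71, -0.39]]
2.4 [[0.29, 0.19, -0.85, 2.16, 0.19, 0.87, 0.15], [0.23, 0.34, -0.83, 2.22, 0.38, 0.72, -0.03]]
2.8 [[0.33, 0.2, -0.9, 2.15, 0.21, 0.87, 0.54], [0.27, 0.36, -0.87, 2.22, 0.42, 0.73, 0.34]]
3.2 [[0.38, 0.22, -0.96, 2.15, 0.24, 0.88, 0.91], [0.32, 0.39, -0.94, 2.21, 0.47, 0.75, 0.7]]
```

View pics/w2.png

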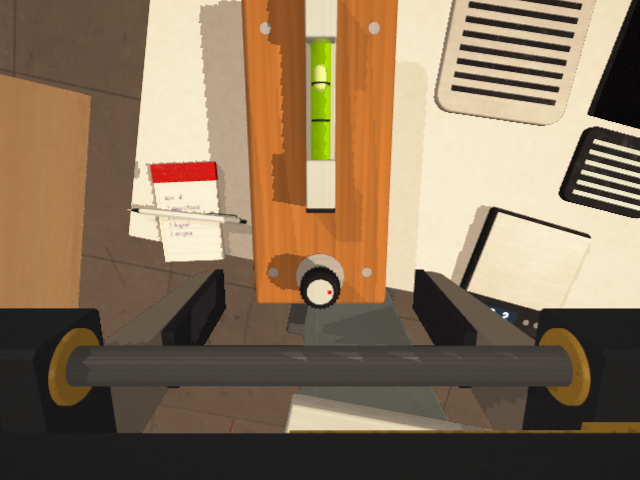

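The wrist view shows the level lying along the board. The bubble is at about (319,77) and the lines are at rows 83 and 121, so the bubble stands about 21 mm towards the far end. That needs roughly 1.4 rad. The knob is at (320,288).

```bash
cat >> h.py <<'E'
K=np.array([.370,.1645])
def st():
    s=env.sense(); R=s['tcp_rot']
    print('t%.2f z%.4f xy%.4f %.4f yaw%.3f F%s w%.4f g%.1f'%(s['t'],s['ee_pos'][2],*s['ee_pos'][:2],np.arctan2(R[1,0],R[0,0]),np.round(s['wrist_force'],1),s['gripper_width'],s['grasp_force']))
    return s
def press(z,yaw,lo=11.5,hi=17,step=.0007):
    for _ in range(20):
        f=env.sense()['wrist_force'][2]
        if f<lo: z-=step
        elif f>hi: z+=step/2
        else: break
        env.movel([*K,z],rot(yaw),rate=.03)
    return z
E
python3 - <<'E'
from h import *
y=1.65
env.reach([*K,.16],rot(y)); env.movel([*K,.085],rate=.1); st()
effector.grasp(45); st()
z=press(.085,y); s=st(); print(z)
E
```

```text
t22.01 z0.0854 xy0.3704 0.1648 yaw1.650 F[-0.  -0.8 -0.7] w0.0918 g0.0
t23.36 z0.0850 xy0.3700 0.1645 yaw1.650 F[-1.   0.1  0.7] w0.0004 g0.0
t27.36 z0.0743 xy0.3702 0.1646 yaw1.650 F[-2.   0.  12.3] w0.0004 g6.2
0.07379999999999991
```

```bash
python3 - <<'E'
from h import *
a,_=cloud('side'); b,_=cloud('top')
f=lambda p,r:cv2.resize(p[r[0]:r[1],r[2]:r[3],::-1],(400,400),interpolation=cv2.INTER_CUBIC)
cv2.imwrite('pics/k1.png',np.hstack([f(a,(230,390,240,400)),f(b,(200,360,130,290))]))
E
```

```text
(no output)
```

View pics/k1.png

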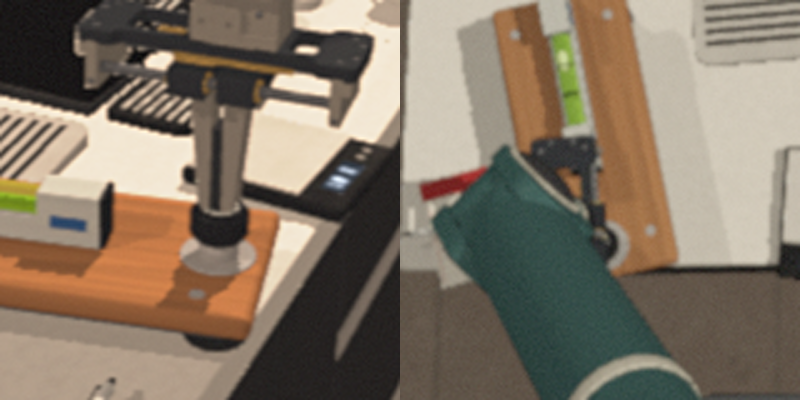

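```bash
python3 - <<'E'
from h import *
st();print(env.sense()['moment'])
for c,o,sc in (('side',(240,230),2.5),('top',(130,200),2.5)):
    i=viewer.camera_info(c)
    for p in ([.370,.1645,.0743],[.37,.1645,.105],[.37,.1645,.111],[.37,.1645,.085]):
        v=i['rotation'].T@(np.array(p)-i['eye']); u=i['intrinsics']@np.array([v[0],-v[1],-v[2]]); u=u[:2]/u[2]
        print(c,p,u.round(1),((u-o)*sc).round(0))
p,P=cloud('side')
for n in ['knob_top','knob']: print(n,tip_of('side',n)[:1],search_frame('side',n)[:1])
E
```

```text
t27.46 z0.0743 xy0.3702 0.1646 yaw1.650 F[-1.2 -1.3 12.6] w0.0005 g6.1
[-0.17443202  0.20401876  0.00993988]
side [0.37, 0.1645, 0.0743] [327.7 327.2] [219. 243.]
side [0.37, 0.1645, 0.105] [328.3 311.8] [221. 205.]
side [0.37, 0.1645, 0.111] [328.4 308.8] [221. 197.]
side [0.37, 0.1645, 0.085] [327.9 321.9] [220. 230.]
top [0.37, 0.1645, 0.0743] [210.8 297.9] [202. 245.]
top [0.37, 0.1645, 0.105] [208.4 297.2] [196. 243.]
top [0.37, 0.1645, 0.111] [207.9 297.1] [195. 243.]
top [0.37, 0.1645, 0.085] [210.  297.7] [200. 244.]
knob_top [{'at': [0.3662, 0.1599, 0.1032], 'score': 0.67}] [{'at': [0.4417, 0.2305, 0.065], 'score': 0.71}]
knob [{'at': [0.3667, 0.1621, 0.0671], 'score': 0.85}] []
```

```bash
python3 - <<'E'
from h import *
p,P=cloud('side')
for r,c in [(280,326),(295,322),(305,326),(312,326),(320,326),(326,326),(332,326),(332,318)]: print(r,c,P[r,c].round(4),p[r,c])
p,P=cloud('wrist'); cv2.imwrite('pics/w3.png',p[:,:,::-1])
s=env.sense();i=viewer.camera_info('wrist');print(i['T_tool_cam'].round(3))
E
```

```text
280 326 [0.3732 0.1724 0.1692] [64 57 54]
295 322 [0.3783 0.1757 0.1412] [125 108  94]
305 326 [0.3705 0.1754 0.1238] [38 38 38]
312 326 [0.3702 0.1748 0.1099] [35 35 33]
320 326 [0.366  0.1842 0.1003] [32 30 31]
326 326 [0.3664 0.1822 0.0873] [33 29 29]
332 326 [0.3667 0.1803 0.0743] [141 126 114]
332 318 [0.3838 0.175  0.0668] [131 117 105]
[[-0.     0.972  0.234  0.066]
 [ 1.     0.    -0.    -0.001]
 [-0.     0.234 -0.972 -0.201]
 [ 0.     0.     0.     1.   ]]
```

View pics/w3.png

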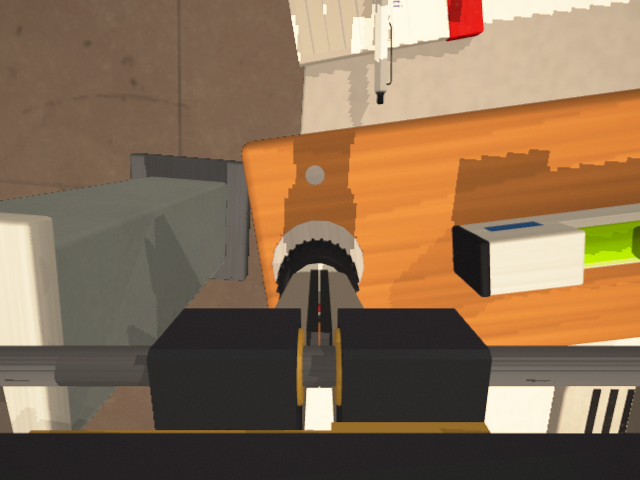

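The depth readings and both views agree. The real fingertips sit about 30 mm behind the nominal TCP, so the shut fingers stand on the knob's cap (side crop about (218,205)) instead of round it. I'll lift, open, and regrip 28 mm lower.

```bash
python3 - <<'E'
from h import *
y=1.65
env.movel([*K,.095],rate=.08); effector.release(); st()
z=.088
while z>.0575:
    z=max(z-.01,.057); env.movel([*K,z],rot(y),rate=.08); s=env.sense()
    if abs(s['wrist_force'][2])>6: break
st(); effector.grasp(45); st()
E
```

```text
t29.60 z0.0950 xy0.3700 0.1645 yaw1.650 F[-0.  -0.1 -0.1] w0.0918 g0.0
t30.77 z0.0572 xy0.3701 0.1646 yaw1.650 F[-0.8  0.3 -0.6] w0.0920 g0.0
t31.62 z0.0570 xy0.3696 0.1644 yaw1.650 F[-1.8 -1.4  2.7] w0.0386 g45.0
```

Gripped now (width 39 mm, 45 N). Next: press, and turn about 1 rad clockwise.

```bash
python3 - <<'E'
from h import *
y=1.65
env.movel([*K,.0525],rot(y),rate=.03); st()
z=press(.0525,y); st()
for k in range(5):
    y-=.2; env.movel([*K,z],rot(y),rate=.03); z=press(z,y)
    s=st(); print(z,s['moment'].round(2))
env.pause(1.5)
p,P=cloud('side'); cv2.imwrite('pics/b1.png',cv2.resize(p[285:345,170:330,::-1],(800,300),interpolation=cv2.INTER_CUBIC))
p,P=cloud('wrist'); cv2.imwrite('pics/w4.png',p[:,:,::-1]); p,P=cloud('top'); cv2.imwrite('pics/t4.png',cv2.resize(p[190:310,150:270,::-1],(600,600),interpolation=cv2.INTER_CUBIC))
for c in('side','wrist','top'):
  for n in ('bubble_mid','level'): print(c,n,tip_of(c,n)[:1])
st()
E
```

```text
t31.92 z0.0523 xy0.3697 0.1644 yaw1.650 F[-3.5 -0.5  3.5] w0.0387 g45.0
t33.17 z0.0505 xy0.3697 0.1644 yaw1.650 F[-6.6 -1.3 13.3] w0.0387 g45.0
t33.52 z0.0506 xy0.3697 0.1644 yaw1.450 F[-6.8 -1.2 14.2] w0.0384 g45.0
0.050050000000000004 [-0.34  1.6   0.02]
t33.87 z0.0507 xy0.3697 0.1644 yaw1.250 F[-6.8 -2.1 15.4] w0.0386 g45.0
0.050050000000000004 [-0.45  1.66 -0.02]
t34.47 z0.0509 xy0.3697 0.1644 yaw1.050 F[-6.  -2.  12.8] w0.0387 g45.0
0.05040000000000001 [-0.27  1.48 -0.02]
t34.82 z0.0510 xy0.3698 0.1645 yaw0.850 F[-6.1 -1.9 14.6] w0.0383 g45.0
0.05040000000000001 [-0.32  1.58 -0.02]
t35.17 z0.0511 xy0.3698 0.1644 yaw0.650 F[-7.7 -2.6 14.8] w0.0385 g45.0
0.05040000000000001 [-0.31  1.67  0.01]
side bubble_mid []
side level [{'at': [0.545, 0.1998, 0.0619], 'score': 0.85}]
wrist bubble_mid []
wrist level []
top bubble_mid []
top level [{'at': [0.5478, 0.2061, 0.0672], 'score': 0.69}]
t37.12 z0.0511 xy0.3698 0.1645 yaw0.650 F[-8.  -1.3 14.7] w0.0386 g45.0
```

View pics/w4.png

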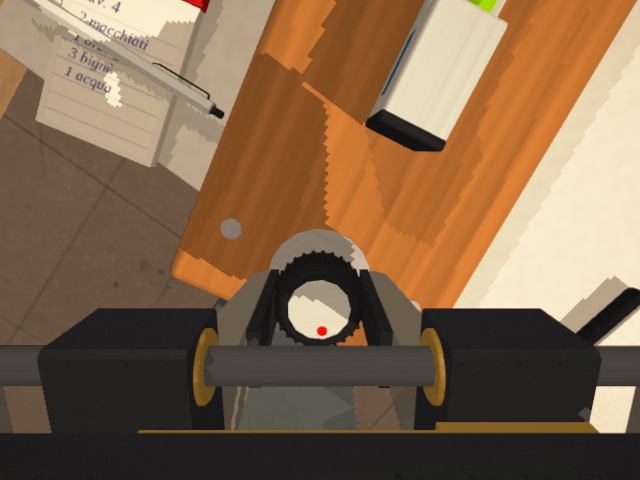

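The wrist view shows the knob (320,310) held between both pads. The vial is out of frame, so I need the side and top views to read the bubble.

```bash
python3 - <<'E'
import cv2,numpy as np
a=cv2.imread('pics/b1.png');b=cv2.imread('pics/t4.png')[0:300,100:400]
b=cv2.resize(b,(300,300)); cv2.imwrite('pics/c1.png',np.vstack([a,np.pad(b,((0,0),(0,500),(0,0)))]))
E
```

```text
(no output)
```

View pics/c1.png

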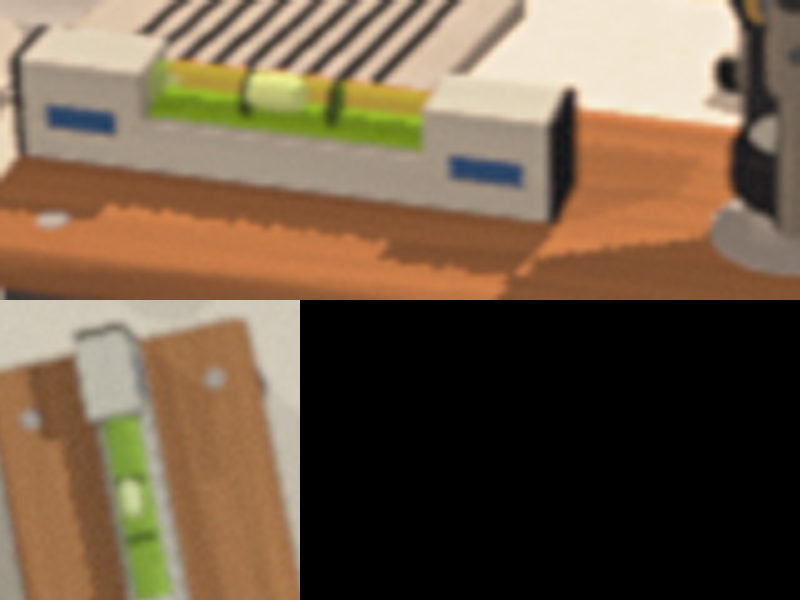

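In the side crop the lines are at x 245 and 335, with the bubble at about 277. In the top crop the lines are at y 480 and 537, with the bubble at about 498. The bubble is still about 5.3 mm towards the far end, so I'll turn another 0.35 rad.

```bash
python3 - <<'E'
from h import *
y=.65; z=.0504
for k in range(2):
    y-=.175; env.movel([*K,z],rot(y),rate=.03); z=press(z,y)
env.pause(2.5); print(z,y); st()
p,P=cloud('side'); a=cv2.resize(p[285:345,170:330,::-1],(800,300),interpolation=cv2.INTER_CUBIC)
p,P=cloud('top'); b=cv2.resize(p[190:310,150:270,::-1],(600,600),interpolation=cv2.INTER_CUBIC)[0:300,100:400]
p,P=cloud('wrist'); w=cv2.resize(p[:,:,::-1],(400,300))
cv2.imwrite('pics/c2.png',np.vstack([a,np.hstack([b,w,np.zeros((300,100,3),'uint8')])]))
st()
E
```

```text
0.0504 0.30000000000000004
t40.27 z0.0512 xy0.3699 0.1645 yaw0.300 F[-6.4 -2.1 16.7] w0.0382 g45.0
t40.42 z0.0512 xy0.3699 0.1645 yaw0.300 F[-7.3 -2.  17.2] w0.0388 g45.0
```

View pics/c2.png

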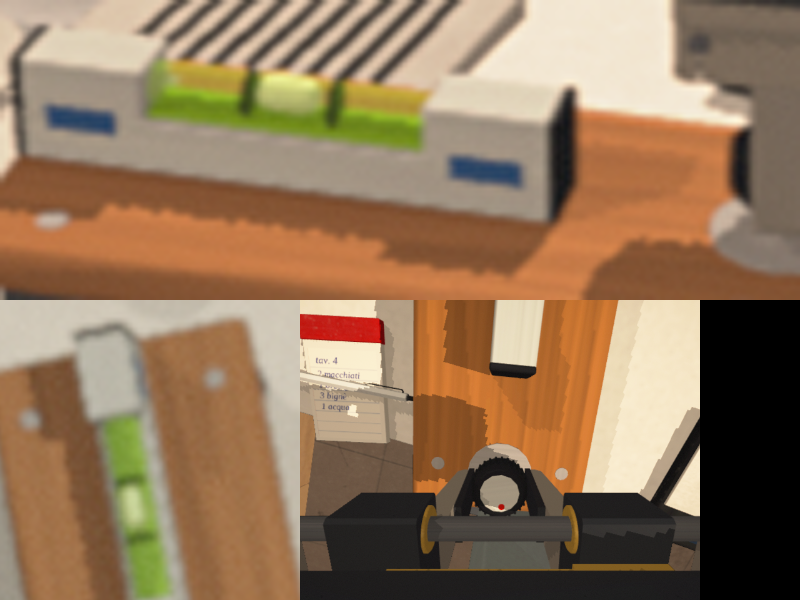

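The bubble is centred in both views: at about x 289 between 245 and 335 in the side crop, and at about y 508 between 480 and 537 in the top crop. The knob is held down with about 17 N. Handing in.

```bash
python3 -c "
from h import *
print(workorder.finish_job())"
```

```text
the job is handed in; nothing more can be done
None
```

I handed the job in with the level lying on the board, the bubble centred to within about 1 mm in the side and top views, and the knob gripped at 45 N and held down at its stop with about 17 N; my first grip attempt only pressed on the knob's cap, so I had to regrip it, and the hand-in gave no verdict.

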